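# Slide the fire opal through the spring flap

### The job

Put the fire opal away in the low cedar pen without gripping or lifting it, pushing gently: with one finger push the brass spring flap inward and keep it open with that finger, while the other finger pushes the opal's cedar stand along its track and through the doorway. Push it far enough in that the flap swings fully shut behind it, then take the hand away, leaving the opal upright on the track inside and the other stones and things where they are.

Things in the scene. Friction and masses are not known exactly. Their poses are not given: they have to be found in the camera images.
- pen: Fixed open-topped low cedar pen with a runway before its doorway. Origin: on the work surface, on the door line, mid-track. x points from the runway through the doorway into the pen, y left (to the hinge), z up. Base 6 mm thick, x -140..205, y -55..145 mm. Walls 8 mm thick, tops at z = 42 mm: front x = 0 (doorway y -27..77 mm), sides y = -51 and 141, far x = 201.
- track (a point): Middle of the track on the door line, on the base board (z = 6 mm), axes as the pen's. The track is 42 mm wide between two rails along x at pen y = +24 and -24 mm (6 mm wide, tops at z = 12 mm, x from -135 to 135 mm). Nothing is above it but the flap: fingers pointing down can travel through the doorway just above the rails.
- flap (a joint): Brass flap, 4 mm thick, on a vertical hinge; reaches 84 mm from the axis, z 16 to 58 mm. rad: 0 shut across the doorway (free edge at pen y = -10 mm), 1.57 open, along the pen's +x. Opens inward only, stop at 1.6. A spring shuts it (0.03 N m shut, 0.06 open; damping 0.03 N m s/rad; about 2 s). The 17 mm gap beside its free edge is too narrow for the stand.
- flap_edge (a point): Middle of the flap's free edge, 84 mm from the hinge axis, 37 mm above the work surface when shut or open.
- hinge (a point): On the flap's hinge axis at pen x = 0, y = 74 mm, 37 mm above the work surface. A 10 mm brass post with a ball top (z = 72 mm) stands beside it at pen y = 82 mm.
- opal_mid (a point): Centre of the opal's stand: loose dark cedar block 48 mm long (x, along the track), 36 mm wide, 28 mm tall, an orange fire opal 28 mm wide fixed on top (50 mm tall in all, about 0.15 kg). It lies 14 mm above the stand's underside, 20 mm above the work surface. Starts on the track before the doorway. Clear of the flap's swing when over 92 mm past the door line.
- jasper: Loose red jasper pebble, 38 mm wide, 24 mm tall, in the pen's far left part (about x = 165, y = 95 mm of the pen); origin under its centre. Leave it.
- hematite: Loose dark grey kidney-shaped hematite, about 45 mm wide, 24 mm tall, in the pen left of the hinge (about x = 75, y = 116 mm of the pen); origin under its centre. Leave it.
- quartz: Loose pale quartz cluster, 56 mm wide, 65 mm tall, on the left of the shelf; origin under its centre. Leave it.
- brush: Loose dusting brush lying on the right of the shelf; origin under its centre. Leave it.
- cup: Loose terracotta cup, 72 mm wide, 85 mm tall, far right of the shelf; origin under its centre. Leave it.
- spare_lens: Loose black hand lens lying at the far left of the shelf, about 130 mm long; origin under its middle. Leave it.

How it is judged (in metres and radians):
On the way, in this order (a step that is already met when the one before it is completed fails the run):
1. a finger holds the flap open (over 0.7 rad) while the middle of the opal's stand is still in front of the door line (value of joint flap above 0.7 rad and contact force between the fingers and flap above 0.05 N and x of opal_mid in the frame of pen below 0 m), for 0.1 s.
2. the middle of the stand has passed the door line by 10 mm with a finger still holding the flap open (over 0.7 rad) (value of joint flap above 0.7 rad and contact force between the fingers and flap above 0.05 N and x of opal_mid in the frame of pen above 0.01 m), for 0.1 s.
At the end, for the whole second after the job is handed in: The opal's stand is upright (within 0.1 rad) and at rest on the pen's track inside, its middle 80 to 180 mm past the door line and within 30 mm of the track's centre line, and the flap is shut (below 0.08 rad) (x of opal_mid in the frame of pen between 0.08 and 0.18 m and y of opal_mid in the frame of pen between -0.03 and 0.03 m and height (world z) of opal_mid below 0.024 m and angle between opal_mid's own z axis and vertical below 0.1 rad and linear speed of opal below 0.01 m/s and value of joint flap below 0.08 rad); the robot touches nothing.
It fails at once if the fingers squeeze or press the opal or its stand with over 15 N (gripped or rammed) (contact force between the fingers and opal above 15 N).
It fails at once if the opal is lifted more than 10 mm (height (world z) of opal_mid above 0.03 m).
It fails at once if the opal is tipped more than 0.4 rad (angle between opal_mid's own z axis and vertical above 0.4 rad).
It fails at once if another stone or thing is moved more than 15 mm (distance of any of jasper, hematite, quartz, brush, cup, spare_lens from where it was at the start of the episode above 0.015 m).
It also fails if it takes over 42 s, if anything falls off the work surface, if the arm or the gripper's body presses on something with over 40 N, if the wrist force passes 120 N, or if a joint passes its speed limit or range.

### The arm

A 6-joint arm with a two-finger parallel gripper is mounted at the origin on the work surface. World frame = base frame: x ahead of the robot, y to its left, z up, the work surface at z = 0. Lengths are in m, angles in degrees, forces in N, time in s.
With the tool pointing down it reaches from about 0.4 to 0.825 m from the base axis. Payload 7 kg.
Tool frame: the origin (TCP) lies midway between the tips of the shut fingers; the grasp point (between the pads) lies 19 mm behind it; z points along the fingers, y is the line along which they close (so a half turn about z gives the same grasp; the last joint's range is limited). The gripper opens to 88 mm and grips with 3 to 60 N. Pads are 19 mm wide; open, the fingers measure 130 mm over their backs; the gripper's body (78 mm by 193 mm) begins 47 mm behind the grasp point.
Start: joints at [-56.488, 20.546, 0.682, 0, -70.136, -16.507], TCP at [0.197, -0.645, 0.227] pointing down, gripper open.
Joint ranges: [-176.03, 176.03], [-82.01, 121.73], [-58.28, 71.71], [-173.87, 95.51], [-174.79, -0.11], [-173.66, 173.66]. Speed limits (degrees/s): [136.94, 136.94, 172.46, 180, 180, 180].

### API

Orientations are given as a 3x3 rotation matrix whose columns are the frame's x, y, z axes.
In Python, from rig import robot gives the robot as it stands. Calls block until the motion is done:
- robot.goto(position, orientation): joint-space move of the TCP to a pose.
- robot.servo_line(position, ori=None, speed=0.15): straight line of the TCP; ori=None keeps the orientation; speed is the mean speed in m/s.
- robot.movej(angles): joint-space move.
- robot.move_gripper(opening): opening from 0.0 (shut) to 1.0 (fully open); the grip force is fixed at half the most; returns when the fingers have stopped.
- robot.dwell(seconds).
- robot.ik(position, orientation): joint angles nearest the present ones, or None.
- robot.grab_frame(name): name is "scene" or "top" or "wrist"; returns (picture, depth): 420x560x3 uint8, red, green, blue; 420x560 float32, m along the optical axis (not along the pixel's ray), 0 where there is no reading.
- robot.camera_info(name): a dict with "vfov" (degrees; the focal length in pixels is half the picture's height over the tangent of half this angle, whatever the lens; pixels are square), "cx", "cy" (the principal point, pixels), "view" (4x4, takes a point from world to camera coordinates); the wrist camera has in their place "T_tool_cam" (4x4, takes a point from camera to tool coordinates, whose origin is the TCP and whose axes are the flange's). Camera axes: x right, y down, z forward; pixel columns grow to the right and rows downward; lengths in m; the calibration is good to about 2 mm. A picture is of the moment at which its call begins: read the wrist's pose just before it. camera_info takes no time and is no camera call.
A pose or a line that the arm cannot do raises robot.Unreachable and nothing moves.
- robot.job_done(): hands the job in; it is judged then, once.
Readings, each from a call of its own:
- robot.read_t(): time.
- robot.read_qpos(): joint angles.
- robot.read_qvel(): joint speeds.
- robot.read_effort(): joint torques, N m.
- robot.read_position(): TCP position.
- robot.read_tcp_rot(): TCP orientation.
- robot.read_force(): force on the tool from outside, world axes, zero at the start.
- robot.read_ft_torque(): the same for the moment, N m.
- robot.read_grip_width(): opening from 0.0 (shut) to 1.0 (fully open).
- robot.read_finger_force(): force on a finger pad.
Only numpy, scipy, OpenCV 4.12 (cv2) and the standard library are available. Lean on these libraries where they do the work, as an engineer would, in place of code of your own. Each camera call takes 0.05 s, during which the arm holds its last target. There are 200 camera calls.

## Working session

There is one attempt and no reset: what is moved stays moved. The work goes in short steps, each a Python script; the robot and the scene stay as the last script left them, time stands still between calls to the robot, and variables do not carry over. Pictures are saved under pics/ and viewed, at most 10 in all, crops included, and the job is handed in when it is done.

```bash
mkdir -p pics; ls
python3 - <<'E'
from rig import robot
import cv2,numpy as np
for n in("top","scene"):
    p,d=robot.grab_frame(n);cv2.imwrite(f"pics/{n}.png",p[:,:,::-1]);np.save(f"pics/{n}d.npy",d)
    i=robot.camera_info(n);print(n,i)
print(robot.camera_info("wrist"),robot.read_tcp_rot(),robot.read_t())
E
```

```text
pics
top {'vfov': 43.51943798296529, 'cx': 264.80219991822906, 'cy': 208.75106450145424, 'view': array([[ 0.00199968, -0.99984268, -0.01762444,  0.0198952 ],
       [-0.99910643, -0.00125352, -0.04224655,  0.5376896 ],
       [ 0.04221781,  0.01769317, -0.99895175,  1.20280528],
       [ 0.        ,  0.        ,  0.        ,  1.        ]])}
scene {'vfov': 46.18867613059323, 'cx': 288.3015864271281, 'cy': 211.165753548665, 'view': array([[-0.04793739,  0.99872132,  0.01605406,  0.01739207],
       [ 0.69511894,  0.04489825, -0.71749133, -0.33219561],
       [-0.71729469, -0.02323519, -0.69638241,  1.7932299 ],
       [ 0.        ,  0.        ,  0.        ,  1.        ]])}
{'vfov': 59.86151384659663, 'cx': 281.30384396000767, 'cy': 210.02740292980025, 'T_tool_cam': array([[ 4.28365993e-04, -9.60707395e-01, -2.77562816e-01,
         7.43714907e-02],
       [ 9.99999731e-01,  2.46099874e-04,  6.91504399e-04,
         2.88562337e-04],
       [-5.96025216e-04, -2.77563038e-01,  9.60707242e-01,
        -1.58117253e-01],
       [ 0.00000000e+00,  0.00000000e+00,  0.00000000e+00,
         1.00000000e+00]])} [[-9.56311672e-01 -2.92348525e-01 -5.71915118e-04]
 [-2.92349048e-01  9.56310697e-01  1.37295422e-03]
 [ 1.45547406e-04  1.48017098e-03 -9.99998894e-01]] 0.1
```

View pics/top.png

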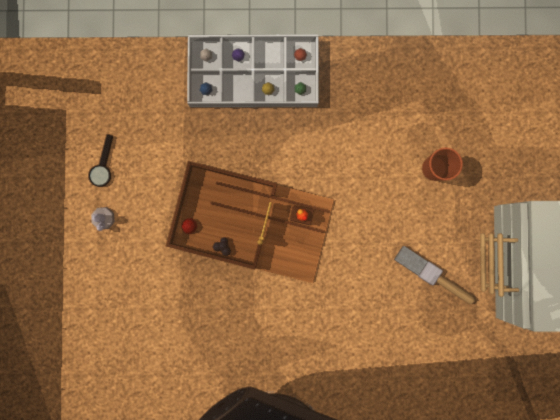

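View pics/scene.png

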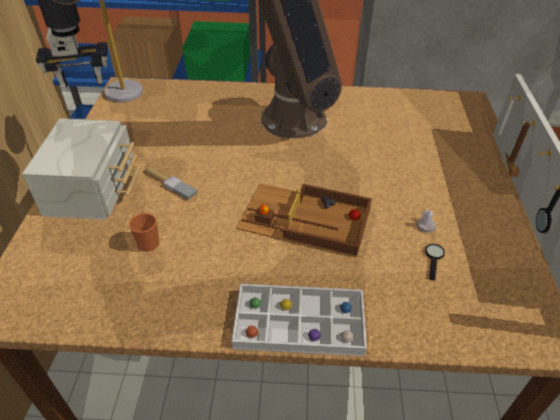

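Run:
```python
import cv2
p=cv2.imread("pics/top.png")[150:290,155:345]
cv2.imwrite("pics/crop.png",cv2.resize(p,None,fx=4,fy=4,interpolation=cv2.INTER_CUBIC))
```

```text
(no output)
```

View pics/crop.png

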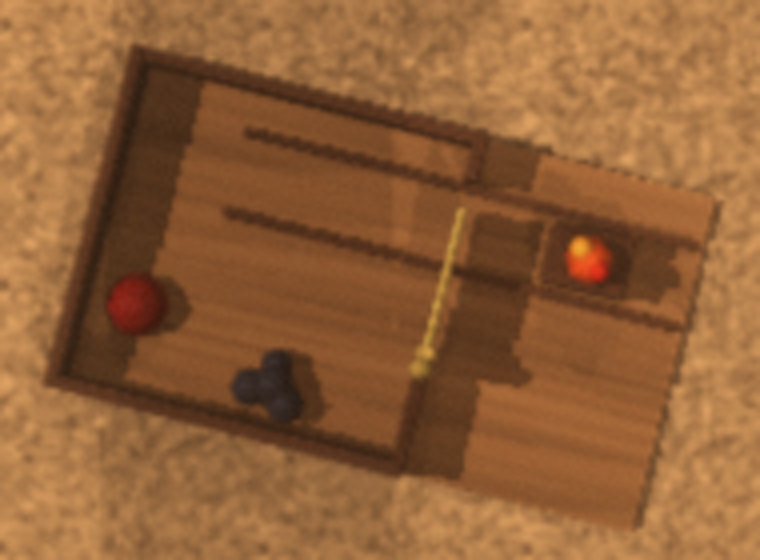

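```bash
cat > h.py <<'E'
import numpy as np,json
from rig import robot
def ray(info,uv,z,view=None):
    f=210/np.tan(np.radians(info["vfov"]/2)); V=info["view"] if view is None else view
    R,t=V[:3,:3],V[:3,3]; c=-R.T@t
    d=R.T@np.array([(uv[0]-info["cx"])/f,(uv[1]-info["cy"])/f,1])
    return c+d*(z-c[2])/d[2]
def fit(pen,wor): # 2D rigid
    a=np.array(pen)[:,:2];b=np.array(wor)[:,:2];A=a-a.mean(0);B=b-b.mean(0)
    th=np.arctan2((A[:,0]*B[:,1]-A[:,1]*B[:,0]).sum(),(A*B).sum())
    R=np.array([[np.cos(th),-np.sin(th)],[np.sin(th),np.cos(th)]]);t=b.mean(0)-R@a.mean(0)
    return R,t,th,a@R.T+t-b
def wristview(pos,rot):
    T=np.eye(4);T[:3,:3]=rot;T[:3,3]=pos
    return np.linalg.inv(T@robot.camera_info("wrist")["T_tool_cam"])
E
python3 - <<'E'
from h import *
i=robot.camera_info("top")
C=[((.205,-.055,.042),(136,47)),((.205,.145,.042),(50,383)),((-.004,.145,.042),(402,474)),((-.004,-.055,.042),(487,133)),((-.14,-.055,.006),(720,203)),((-.14,.145,.006),(638,528))]
w=[ray(i,(155+(u+.5)/4-.5,150+(v+.5)/4-.5),p[2]) for p,(u,v) in C]
R,t,th,r=fit([p for p,_ in C],w)
print(t,np.degrees(th));print(np.round(r*1000,1))
for uv,z in(((588,260),.042),((425,353),.072),((136,303),.024),((270,385),.024)):
    q=ray(i,(155+(uv[0]+.5)/4-.5,150+(uv[1]+.5)/4-.5),z);print(q,R.T@(q[:2]-t))
print(robot.read_position(),robot.read_qpos())
E
```

```text
[0.54244947 0.00845423] 75.82944270794141
[[ 2.4  0.8]
 [-1.5  2.7]
 [-2.3 -1.6]
 [ 0.  -3.1]
 [ 4.  -0. ]
 [-2.6  1.2]]
[ 0.5232662  -0.06252591  0.042     ] [-0.07351655  0.00122295]
[0.47130231 0.02816694 0.072     ] [0.0016954  0.07380809]
[0.4988545 0.1947355 0.024    ] [0.16994052 0.08787179]
[0.45225603 0.11773776 0.024     ] [0.08387799 0.11420258]
[ 0.19724852 -0.64508321  0.22572797] [-5.64883812e+01  2.05869749e+01  6.39766799e-01 -1.71288551e-02
 -7.01364728e+01 -1.65071504e+01]
```

```bash
cat >> h.py <<'E'
def tool(alpha,sgn): # tool y along sgn*(world angle alpha), z down
    y=sgn*np.array([np.cos(alpha),np.sin(alpha),0]);z=np.array([0,0,-1.]);return np.c_[np.cross(y,z),y,z]
E
python3 - <<'E'
from h import *
import cv2
th=np.radians(75.83);c,s=np.cos(th),np.sin(th);Rp=np.array([[c,-s],[s,c]]);t=np.array([.5424,.0085])
P=lambda x,y,z:np.r_[Rp@[x,y]+t,z]
a=th+np.radians(38)
best=None
for sg in(1,-1):
    R=tool(a,sg)
    js=[robot.ik(P(x,.025,z),R) for x,z in((-.09,.25),(-.09,.018),(.12,.018),(.12,.2))]
    print(sg,[None if j is None else np.round(j) for j in js])
    if all(j is not None for j in js):
        n=abs(np.array(js[0])-robot.read_qpos()).max()
        if best is None or n<best[0]:best=(n,sg,R)
sg,R=best[1:];print(sg,robot.read_t())
robot.goto(P(-.06,.025,.27),R);robot.move_gripper(.69);print(robot.read_t())
pos,rot=robot.read_position(),robot.read_tcp_rot()
p,d=robot.grab_frame("wrist");cv2.imwrite("pics/w1.png",cv2.resize(p[:,:,::-1],(800,600)));np.savez("pics/w1.npz",d=d,pos=pos,rot=rot)
print(pos,robot.read_grip_width(),robot.read_t(),robot.read_force())
E
```

```text
1 [array([ 14.,   3., -19.,   0., -68., -80.]), array([ 14.,  18., -35.,   0., -36., -80.]), array([  33.,   23.,  -28.,    0.,  -40., -100.]), array([  33.,   11.,  -16.,    0.,  -63., -100.])]
-1 [array([ 14.,   3., -19.,   0., -68., 100.]), array([ 14.,  18., -35.,   0., -36., 100.]), array([ 33.,  23., -28.,   0., -40.,  80.]), array([ 33.,  11., -16.,   0., -63.,  80.])]
1 0.1
3.2
[ 0.50347525 -0.04352042  0.2699971 ] 0.6918992887075841 3.25 [-0.76777749 -0.24422195  0.39641596]
```

View pics/w1.png

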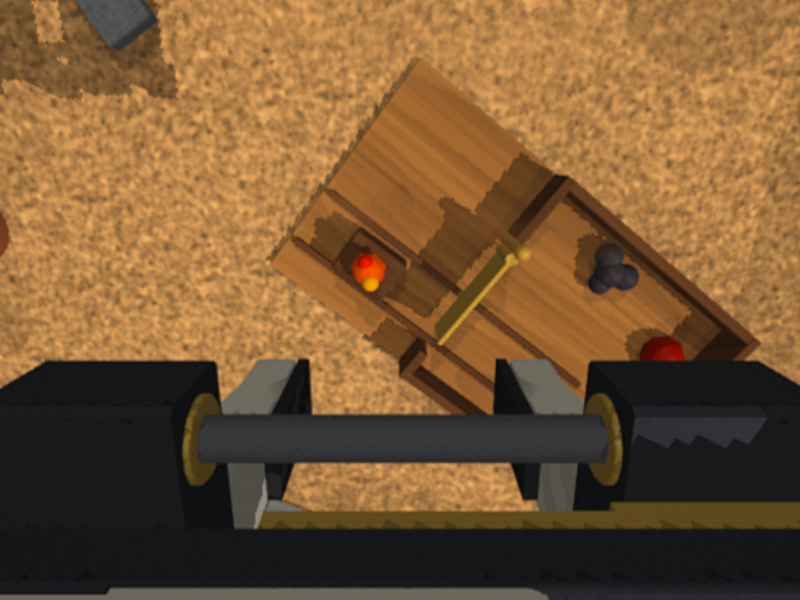

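Run:
```python
from h import *
i=robot.camera_info("wrist");z=np.load("pics/w1.npz");V=wristview(z["pos"],z["rot"])
C=[((-.14,.145,.006),(419,57)),((-.14,-.055,.006),(272,260)),((-.004,.145,.042),(567,178)),((.205,.145,.042),(757,343)),((0,.082,.072),(524,254))]
px=lambda uv:((uv[0]+.5)*.7-.5,(uv[1]+.5)*.7-.5)
w=[ray(i,px(uv),p[2],V) for p,uv in C]
R,t,th,r=fit([p for p,_ in C],w);print(t,np.degrees(th));print(np.round(r*1000,1))
for uv,h in(((369,271),.045),((360,231),.034),((408,263),.034),((335,188),.012),((440,343),.058)):
    q=ray(i,px(uv),h,V);print(np.round(q,4),np.round(R.T@(q[:2]-t),4))
```

```text
[0.54420593 0.01067413] 75.23701671294351
[[-1.4  0.6]
 [ 3.1 -2.9]
 [-2.1 -0. ]
 [ 0.1  3. ]
 [ 0.2 -0.8]]
[ 0.5256 -0.0604  0.045 ] [-0.0735 -0.0002]
[ 0.5024 -0.0783  0.034 ] [-0.0967  0.0178]
[ 0.5102 -0.035   0.034 ] [-0.0528  0.0212]
[ 0.4829 -0.1095  0.012 ] [-0.1318  0.0287]
[0.5523 0.01   0.058 ] [ 0.0014 -0.008 ]
```

```bash
cat >> h.py <<'E'
import cv2
th=np.radians(75.4);_c,_s=np.cos(th),np.sin(th);Rp=np.array([[_c,-_s],[_s,_c]]);tp=np.array([.5435,.0100])
P=lambda x,y,z:np.r_[Rp@[x,y]+tp,z]
RT=tool(th+np.radians(38),1)
def st(m=""):print(m,round(robot.read_t(),2),np.round(robot.read_position(),4),"F pen",np.round(Rp.T@robot.read_force()[:2],2),round(robot.read_force()[2],2))
def snap(n,cam="wrist"):
    p,d=robot.grab_frame(cam);cv2.imwrite(f"pics/{n}.png",p[:,:,::-1])
E
python3 - <<'E'
from h import *
robot.goto(P(-.093,.025,.12),RT);st("hover")
robot.servo_line(P(-.093,.025,.018),RT,speed=.06);st("down")
for x in(-.075,-.055,-.035,-.018):robot.servo_line(P(x,.025,.018),RT,speed=.03);st(x)
snap("w2");snap("s2","scene")
a=cv2.imread("pics/w2.png");b=cv2.resize(cv2.imread("pics/s2.png")[150:270,220:400],None,fx=2.22,fy=2.22)
o=np.zeros((420+b.shape[0]-120,560,3),np.uint8);
cv2.imwrite("pics/m2.png",np.hstack([cv2.resize(a,(400,300)),cv2.resize(b,(400,300))]))
E
```

```text
hover 3.91 [ 0.497  -0.0736  0.1211] F pen [ 0.12 -0.65] 1.14
down 5.76 [ 0.4961 -0.0737  0.0183] F pen [-0.59  0.47] -0.12
-0.075 6.51 [ 0.5005 -0.0561  0.018 ] F pen [0.04 0.09] -1.14
-0.055 7.33 [ 0.5056 -0.0367  0.018 ] F pen [-0.29  0.49] 0.32
-0.035 8.14 [ 0.5102 -0.0174  0.0179] F pen [-3.08  0.89] 0.48
-0.018 8.86 [ 0.5153 -0.0009  0.0181] F pen [-3.46 -2.09] -0.51
```

View pics/m2.png

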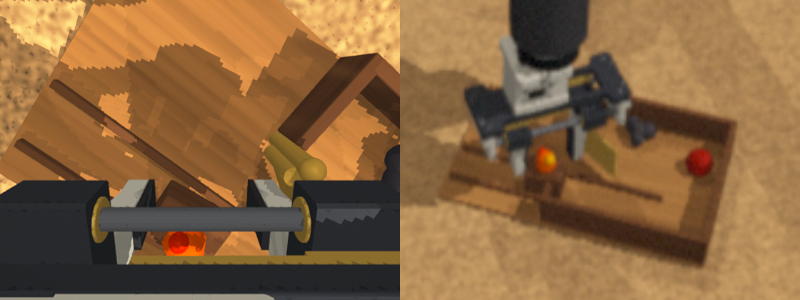

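Run:
```python
from h import *
q=ray(robot.camera_info("scene"),(285.2,214),.045);print(Rp.T@(q[:2]-tp))
robot.dwell(.2)
for x in(-.005,.010,.022):robot.servo_line(P(x,.025,.018),RT,speed=.025);robot.dwell(.1);st(x)
snap("s3","scene")
a=cv2.imread("pics/s3.png")[150:270,220:400];cv2.imwrite("pics/m3.png",cv2.resize(a,None,fx=3,fy=3,interpolation=2))
```

```text
[-0.01268251  0.00462994]
-0.005 9.93 [0.5181 0.0116 0.018 ] F pen [-1.88 -1.07] 1.63
0.01 10.78 [0.5221 0.0263 0.018 ] F pen [-0.77 -1.38] -0.63
0.022 11.51 [0.5251 0.0379 0.018 ] F pen [-0.44 -0.89] 0.14
```

View pics/m3.png

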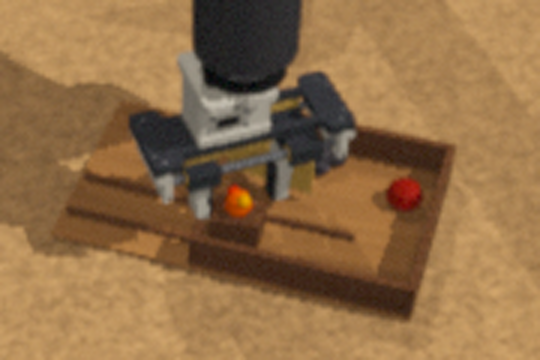

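Run:
```python
from h import *
for x in(.035,.055,.075,.095,.112):robot.servo_line(P(x,.025,.018),RT,speed=.035);st(x)
robot.servo_line(P(.109,.025,.018),RT,speed=.03);st("back")
robot.dwell(2)
robot.servo_line(P(.109,.025,.13),RT,speed=.08);st("up")
robot.goto(P(.06,-.12,.28),RT);robot.dwell(.5);st("away")
snap("s4","scene");snap("t4","top")
a=cv2.imread("pics/s4.png")[150:270,220:400];b=cv2.imread("pics/t4.png")[140:290,150:350]
cv2.imwrite("pics/m4.png",np.hstack([cv2.resize(a,(400,267),interpolation=2),cv2.resize(b,(356,267),interpolation=2)]))
```

```text
0.035 12.08 [0.5284 0.0507 0.018 ] F pen [ 0.09 -0.99] 0.28
0.055 12.81 [0.5337 0.0702 0.0181] F pen [ 2.23 -0.52] -0.63
0.075 13.53 [0.5383 0.0892 0.0179] F pen [ 0.66 -0.14] -0.24
0.095 14.26 [0.5434 0.1086 0.018 ] F pen [-0.38  0.06] 0.13
0.112 14.89 [0.5477 0.125  0.018 ] F pen [ 0.34 -0.32] 0.07
back 15.14 [0.5467 0.1215 0.018 ] F pen [-0.33  0.  ] 0.56
up 18.69 [0.5465 0.1216 0.1294] F pen [0.29 0.45] 0.04
away 20.06 [0.6746 0.0381 0.2799] F pen [0.75 0.52] 0.6
```

View pics/m4.png

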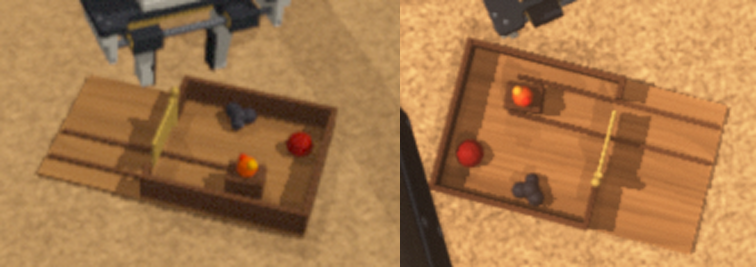

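Run:
```python
from h import *
q=ray(robot.camera_info("top"),(219.1,194.5),.042);x=Rp.T@(q[:2]-tp);print(x)
if .09<x[0]<.165 and abs(x[1])<.02:print(robot.job_done())
```

```text
[0.11604575 0.00447375]
the job is handed in; nothing more can be done
None
```

The job is handed in. In the last pictures the opal stands upright on the track inside the pen, about 116 mm past the door line and 4 mm off centre by my measurement, with the flap shut behind it, the pen's other stones in place and the hand clear.

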